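Uncap the inspection camera and hold a circuit board over it

ROBOT

A 6-joint arm with a two-finger parallel gripper is mounted at the origin on the work surface. World frame = base frame: x ahead of the robot, y to its left, z up, the work surface at z = 0. Lengths are in m, angles in rad, forces in N, time in s.
With the tool pointing down it reaches from about 0.35 to 0.775 m from the base axis. Payload 7.3 kg.
Tool frame: the origin (TCP) lies between the finger pads; the fingertips stand 17 mm ahead of it and the grasp point (between the pads) lies 2 mm behind it; z points along the fingers, y is the line along which they close (so a half turn about z gives the same grasp; the last joint's range is limited). The gripper opens to 92 mm and grips with 3 to 60 N. Pads are 19 mm wide; open, the fingers measure 130 mm over their backs; the gripper's body (75 mm by 190 mm) begins 47 mm behind the grasp point.
Start: joints at [-1.412, 0.342, 1.524, -0, 1.275, -0.146], TCP at [0.158, -0.501, 0.244] pointing down, gripper open.
Joint ranges: [-2.53, 2.53], [-0.77, 2.02], [0.04, 2.7], [-1, 4.14], [0.28, 2.66], [-3.11, 3.11]. Speed limits (rad/s): [2.57, 2.57, 3.14, 3.14, 3.14, 3.14].

INTERFACE

Orientations are given as a 3x3 rotation matrix whose columns are the frame's x, y, z axes.
In Python, from bench import monitor, eyes, ctrl gives the robot as it stands.
- The arm moves only by the tool send_rows, never from a script. Its arguments are lists of equal length, an entry for each row: "xyz": the shift along the tool's x, y, z in m, a list of three; "angular": the turn, a rotation vector about the tool's x, y, z in rad, a list of three; "gripper": the opening, from -1 (shut) to 1 (fully open). A call has 1 to 12 rows; each row shifts and turns the commanded pose from where the row before left it, along the tool's axes as they then stand; what a row does not reach is not made up. A row lasts 1/10 s, in which the tool goes at most 50 mm and 8.59 degrees, less where a joint would pass 70% of its speed; a pose out of reach is approached as far as the arm can. A call with a gripper value outside its range is refused whole. The fingers move at their own pace and stop on an object; the grip force is fixed at half the most. Time passes only in rows, so rows that do not move let the fingers close. It gives the time, the measured TCP pose, the force, the opening and the grip force at its end, in the units of the state.
- monitor.get_state(): the state, without advancing time (a new reading comes with each control period).
- eyes.get_image(name): name is "side" or "top" or "wrist"; returns the picture (420x560x3 uint8, red, green, blue); there is no depth.
- eyes.camera_model(name): a dict with "intrinsics" (3x3 intrinsics, pixels), "view" (4x4, takes a point from world to camera coordinates). Camera axes: x right, y up, looking along -z (the intrinsics and any distortion apply to the point x, -y, -z); pixel columns grow to the right and rows downward; lengths in m; the calibration is good to about 2 mm. The wrist camera is an equidistant fisheye: a pixel r from the principal point sees the ray r / f radians off the axis. A picture is of the moment at which its call begins: read the wrist's pose just before it. camera_model takes no time and is no camera call; for the wrist camera it gives the pose at the moment of the call.
- ctrl.hand_in(): hands the job in; it is judged then, once.
The state is a dict: "time_s": time; "q": joint angles; "joint_velocities": joint speeds; "joint_efforts": joint torques, N m; "eef_pos": TCP position; "ee_rot": TCP orientation; "wrist_force": force on the tool from outside, world axes, zero at the start; "moment": the same for the moment, N m; "width": opening from 0.0 (shut) to 1.0 (fully open); "grip_force": force on a finger pad.
Only numpy, scipy, OpenCV 4.12 (cv2) and the standard library are available. Lean on these libraries where they do the work, as an engineer would, in place of code of your own. Each camera call takes 0.05 s, during which the arm holds its last target. There are 200 camera calls.

TASK

Lift the loose cap off the upward-looking inspection camera and set it down, mouth down as it came off, flat in the round dish; don't drop it. Then pick the board carrier off its rest by the handle and keep it level as you bring it, without bumping the camera, centred over the lens with its underside about 60 mm above it. Finish still holding it there, steady and level, with everything else on the bench left alone.

Things in the scene. Friction and masses are not known exactly. Their poses are not given: they have to be found in the camera images.
- camera: Inspection camera that stands upright on the bench and looks straight up; fixed. Round aluminium foot 76 mm across and 10 mm high, black round body 48 mm across up to 68 mm height (a white ring light is its top), then the lens barrel, 31 mm across, up to 96 mm height. Origin: centre of the foot's underside, z up.
- lens (a point): Centre of the top of the camera's lens barrel, 96 mm above the bench; z up.
- cap: Loose round grey plastic cap standing mouth down over the lens barrel (at the start), about 30 g. 40 mm across, 28 mm high, straight-sided; hollow from below: bore 35 mm across and 24 mm deep, closed top 4 mm thick. It must be lifted 24 mm straight up to clear the barrel. Origin: centre of its open rim (its underside); z points to its closed top.
- cap_top (a point): Centre of the closed top face of the cap, 28 mm above the cap's origin along its z.
- dish: Shallow round aluminium dish fixed on the bench, the holder for the cap: 62 mm across outside, recess 54 mm across, rim 14 mm high, inner floor 5 mm above the bench. Origin: centre of its underside, z up.
- dish_floor (a point): Centre of the dish's flat inner floor, 5 mm above the bench; z up.
- rest: Fixed rest for the board carrier: dark steel base plate 150 x 100 x 6 mm with two aluminium rails along its y, 100 mm apart, tops 30 mm above the bench. Origin: centre of its underside, z up.
- carrier: Board carrier, 0.2 to 0.4 kg, loose across the two rails of the rest: black frame 130 (x) x 90 (y) x 8 mm around a green circuit board with parts up to 19 mm above the underside; over its middle an aluminium bridge handle on a post at each end. It balances within 5 mm of the handle's middle. Origin: centre of the frame's underside, z up, x along the handle.
- grip (a point): Middle of the carrier's handle, a straight bar 130 mm long (x), 14 mm wide (y), 16 mm high, from 52 to 68 mm above the carrier's underside; this point is 60 mm above the carrier's origin.
- spool: Bystander, leave alone: spool of solder wire standing on end, green flanges 54 mm across, 32 mm high. Origin: centre of its underside.
- tin: Bystander, leave alone: round brass tip-cleaner tin filled with brass curls, 68 mm across, about 31 mm high. Origin: centre of its underside.
- screwdriver: Bystander, leave alone: screwdriver 170 mm long lying on the bench at the left end of the work, roughly along the world x. Origin: about the middle, on its underside.
Not all that is in view belongs to the job. There is more than one size of the dish; the one meant has the size given above. There is more than one size of the cap; the job needs the larger.

How it is judged:
By the outcome, as a careful person would: the job done as asked, in the order asked, and still so for the second after the job is handed in, while the arm keeps its last pose, push and grip.
It also fails if it takes over 59 s, if anything falls off the work surface, if the arm or the gripper's body presses on something with over 40 N, if the wrist force passes 120 N, or if a joint passes its speed limit or range.

## Working session

There is one attempt and no reset: what is moved stays moved. The work goes in short steps, Python scripts to look and compute and a tool call to move; the robot and the scene stay as the last step left them, time stands still between calls to the robot, and variables do not carry over. Pictures are saved under pics/ and viewed, at most 10 in all, crops included, and the job is handed in when it is done.

Besides the shell and the picture viewer there is one more tool, called after ">>>" as name(argument=value, ...) on one line, values as JSON. send_rows: Moves the arm, as the interface text tells. Its arguments: {"type":"object","properties":{"xyz":{"type":"array","items":{"type":"array","items":{"type":"number"}}},"angular":{"type":"array","items":{"type":"array","items":{"type":"number"}}},"gripper":{"type":"array","items":{"type":"number"}}},"required":["xyz","angular","gripper"]}

```bash
mkdir -p pics; python3 - <<'E'
from bench import monitor, eyes
import cv2, numpy as np
np.set_printoptions(precision=4,suppress=True)
s=monitor.get_state();print(s['time_s'],s['eef_pos'],s['ee_rot'])
for n in('top','side'):
    im=eyes.get_image(n);cv2.imwrite(f'pics/{n}0.png',im[:,:,::-1])
    print(n,eyes.camera_model(n))
E
```

```text
0.0 [ 0.1575 -0.5004  0.243 ] [[ 0.9539  0.3001 -0.0002]
 [ 0.3001 -0.9539  0.0015]
 [ 0.0002 -0.0015 -1.    ]]
top {'intrinsics': array([[396.3556,   0.    , 275.5773],
       [  0.    , 396.3556, 209.6699],
       [  0.    ,   0.    ,   1.    ]]), 'view': array([[-0.02  , -0.9997, -0.0134,  0.056 ],
       [ 0.9952, -0.0212,  0.0954, -0.6035],
       [-0.0957, -0.0114,  0.9953, -0.8982],
       [ 0.    ,  0.    ,  0.    ,  1.    ]])}
side {'intrinsics': array([[434.0131,   0.    , 284.4039],
       [  0.    , 434.0131, 218.6617],
       [  0.    ,   0.    ,   1.    ]]), 'view': array([[-0.8293, -0.5585,  0.0194,  0.4939],
       [ 0.41  , -0.5844,  0.7003, -0.2748],
       [-0.3797,  0.5887,  0.7136, -0.9216],
       [ 0.    ,  0.    ,  0.    ,  1.    ]])}
```

View pics/top0.png

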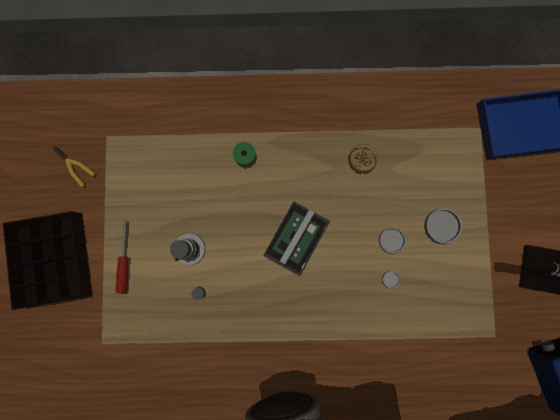

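View pics/side0.png

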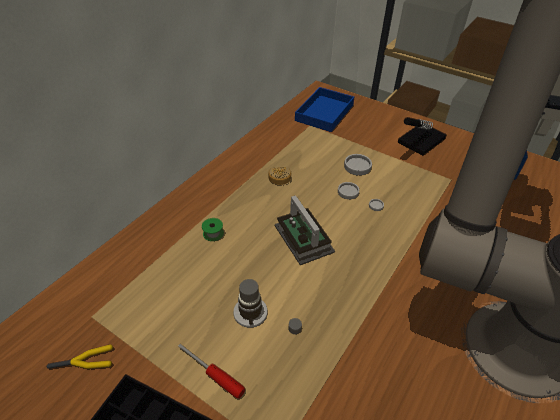

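The top view shows the capped camera at about (186,249), with a small decoy cap at (198,293). The carrier and its oblique handle are at (297,238). The dishes are at (392,241), (443,226) and (390,280), and the middle-sized one looks like the 62 mm dish. I'll enlarge the relevant areas and measure them.

```bash
cat > h.py <<'E'
import numpy as np, cv2
np.set_printoptions(precision=4,suppress=True)
from bench import monitor, eyes
def ray(m,px,fish=False):
    K=m['intrinsics'];V=m['view']
    x=(px[0]-K[0,2])/K[0,0];y=(px[1]-K[1,2])/K[1,1]
    if fish:
        r=np.hypot(x,y);s=np.sin(r)/max(r,1e-9);d=np.array([x*s,-y*s,-np.cos(r)])
    else: d=np.array([x,-y,-1.])
    R=V[:3,:3];return -R.T@V[:3,3],R.T@d
def onz(m,px,z,fish=False):
    c,d=ray(m,px,fish);return c+d*(z-c[2])/d[2]
def tri(a,b):
    (c1,d1),(c2,d2)=a,b
    t=np.linalg.lstsq(np.c_[d1,-d2],c2-c1,rcond=None)[0]
    p,q=c1+d1*t[0],c2+d2*t[1];return (p+q)/2,np.linalg.norm(p-q)
E
python3 - <<'E'
from h import *
t=cv2.imread('pics/top0.png');s=cv2.imread('pics/side0.png')
m=eyes.camera_model('top')
f=lambda im,x,y,w,h:cv2.resize(im[y:y+h,x:x+w],None,fx=4,fy=4,interpolation=cv2.INTER_CUBIC)
a=np.hstack([f(t,160,220,60,90),f(t,255,195,80,90),f(t,375,220,60,90)])
b=np.hstack([f(s,225,270,60,60),f(s,270,190,80,60),f(s,335,165,60,60)])
cv2.imwrite('pics/crop1.png',cv2.convertScaleAbs(np.vstack([a,b])[:600],alpha=1.5))
for p in [(378,241),(406,241),(425,226),(462,226),(381,280),(399,280)]: print(p,onz(m,p,.014))
E
```

```text
(378, 241) [ 0.5268 -0.1958  0.014 ]
(406, 241) [ 0.5255 -0.2614  0.014 ]
(425, 226) [ 0.5598 -0.3078  0.014 ]
(462, 226) [ 0.558  -0.3944  0.014 ]
(381, 280) [ 0.4361 -0.1987  0.014 ]
(399, 280) [ 0.4353 -0.2405  0.014 ]
```

View pics/crop1.png

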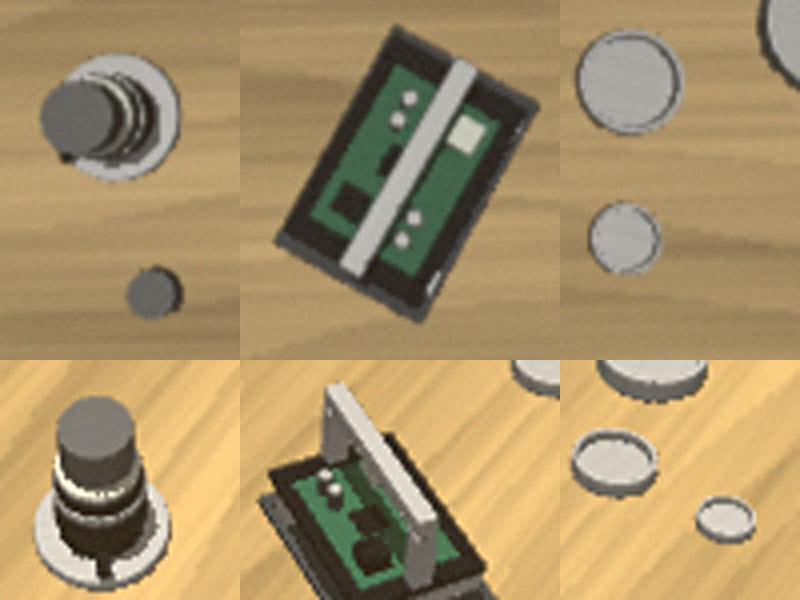

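The crops show the cap top at top pixel (179,249.5), the foot at (189,249) and the 62 mm dish at (392.5,240.5). The handle bar runs from (311,212) to (284,262). The diameters confirm that the middle-sized dish is the right one.

```bash
python3 - <<'E'
from h import *
m=eyes.camera_model('top');ms=eyes.camera_model('side')
print('cap',onz(m,(179.3,249.5),.1),onz(ms,(249,286.8),.1),tri(ray(m,(179.3,249.5)),ray(ms,(249,286.8))))
print('foot',onz(m,(189.3,249.3),.01))
print('dish',onz(m,(392.5,240.5),.014), onz(ms,(335+(613-560)/4,165+(460-360)/4),.014))
a,b=onz(m,(310.8,212),.098),onz(m,(283.8,262),.098)
print('handle',a,b,(a+b)/2,np.linalg.norm(a-b),np.degrees(np.arctan2(*(a-b)[1::-1])))
w=eyes.camera_model('wrist');print(w)
s=monitor.get_state();T=np.eye(4);T[:3,:3]=s['ee_rot'];T[:3,3]=s['eef_pos'];print(w['view']@T)
E
```

```text
cap [0.5163 0.2511 0.1   ] [0.516  0.2527 0.1   ] (array([0.5165, 0.2517, 0.0983]), np.float64(0.0006146892313643818))
foot [0.5163 0.2503 0.01  ]
dish [ 0.5273 -0.2298  0.014 ] [ 0.5266 -0.2246  0.014 ]
handle [ 0.5912 -0.0333  0.098 ] [0.4852 0.0274 0.098 ] [ 0.5382 -0.003   0.098 ] 0.12221040779330969 -29.785605265008947
{'intrinsics': array([[325.1923,   0.    , 275.748 ],
       [  0.    , 325.1923, 213.4643],
       [  0.    ,   0.    ,   1.    ]]), 'view': array([[ 0.3012, -0.9535, -0.0013, -0.5248],
       [ 0.9177,  0.2903, -0.2713,  0.0349],
       [ 0.2591,  0.0805,  0.9625, -0.3895],
       [ 0.    ,  0.    ,  0.    ,  1.    ]])}
[[ 0.0012  1.      0.     -0.0005]
 [ 0.9624 -0.0012  0.2715 -0.0318]
 [ 0.2715 -0.0003 -0.9624 -0.155 ]
 [ 0.      0.      0.      1.    ]]
```

>>> send_rows(xyz=[[0, 0, 0], [0, 0, 0], [0, 0, 0], [0, 0, 0], [0, 0, 0], [0, 0, 0], [0, 0, 0], [0, 0, 0], [0, 0, 0], [0, 0, 0], [0, 0, 0], [0, 0, 0]], angular=[[0, 0, -0.145], [0, 0, -0.145], [0, 0, -0.145], [0, 0, -0.145], [0, 0, -0.145], [0, 0, -0.145], [0, 0, -0.145], [0, 0, -0.145], [0, 0, -0.145], [0, 0, -0.145], [0, 0, -0.145], [0, 0, -0.145]], gripper=[1, 1, 1, 1, 1, 1, 1, 1, 1, 1, 1, 1])

```text
time_s: 1.3
eef_pos: [0.1575, -0.5006, 0.2433]
ee_rot: [[-0.462, 0.887, -0.0], [0.887, 0.462, 0.001], [0.001, 0.0, -1.0]]
wrist_force: [-0.0, -0.1, -0.4]
width: 1.001
grip_force: 0.0
```

>>> send_rows(xyz=[[0, 0, 0], [0, 0, 0], [0, 0, 0], [0, 0, 0], [-0.02, 0.047, 0], [-0.02, 0.047, 0], [-0.02, 0.047, 0], [-0.02, 0.047, 0], [-0.02, 0.047, 0], [-0.02, 0.047, 0], [-0.02, 0.047, 0], [-0.02, 0.047, 0]], angular=[[0, 0, -0.144], [0, 0, -0.144], [0, 0, -0.144], [0, 0, -0.144], [0, 0, 0], [0, 0, 0], [0, 0, 0], [0, 0, 0], [0, 0, 0], [0, 0, 0], [0, 0, 0], [0, 0, 0]], gripper=[1, 1, 1, 1, 1, 1, 1, 1, 1, 1, 1, 1])

```text
time_s: 2.5
eef_pos: [0.4779, -0.2578, 0.2435]
ee_rot: [[-0.867, 0.498, -0.0], [0.498, 0.867, 0.0], [0.0, -0.0, -1.0]]
wrist_force: [-0.1, -1.1, 0.1]
width: 1.0
grip_force: 0.0
```

```bash
cat >> h.py <<'E'
def go(p,yaw=None):
    s=monitor.get_state();R=np.array(s['ee_rot']);d=R.T@(np.array(p)-s['eef_pos'])
    print('t',s['time_s'],'pos',s['eef_pos'],'yaw',np.degrees(np.arctan2(R[1,0],R[0,0])),'tilt',R[:2,2],'q',s['q'],'F',s['wrist_force'],'w',s['width'],s['grip_force'])
    print('tool shift',d)
E
python3 - <<'E'
from h import *
go((.516,.2515,.22))
m=eyes.camera_model('wrist');im=eyes.get_image('wrist');cv2.imwrite('pics/w1.png',cv2.convertScaleAbs(im[:,:,::-1],alpha=1.5))
np.save('w1.npy',m)
E
```

```text
t 2.5 pos [ 0.4779 -0.2578  0.2435] yaw 150.16359299423377 tilt [-0.0004  0.0001] q [-0.6359  0.3754  1.4745 -0.0002  1.2921 -1.6859] F [-0.1427 -1.0621  0.0592] w 0.9995542123489793 0.0
tool shift [0.2203 0.4608 0.0235]
```

View pics/w1.png

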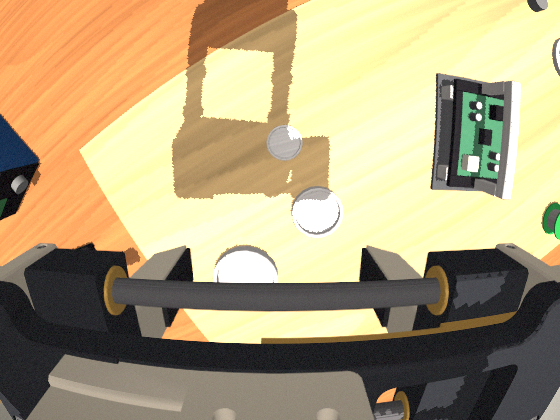

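The wrist view shows the 62 mm dish at (317,211), the small one at (284,143) and the carrier at (475,135).

>>> send_rows(xyz=[[0.01, 0.02, 0], [0.02, 0.042, 0], [0.02, 0.042, 0], [0.02, 0.042, 0], [0.02, 0.042, 0], [0.02, 0.042, 0.002], [0.02, 0.042, 0.002], [0.02, 0.042, 0.002], [0.02, 0.042, 0.005], [0.02, 0.042, 0.006], [0.02, 0.042, 0.006], [0.01, 0.02, 0]], angular=[[0, 0, 0], [0, 0, 0], [0, 0, 0], [0, 0, 0], [0, 0, 0], [0, 0, 0], [0, 0, 0], [0, 0, 0], [0, 0, 0], [0, 0, 0], [0, 0, 0], [0, 0, 0]], gripper=[1, 1, 1, 1, 1, 1, 1, 1, 1, 1, 1, 1])

```text
time_s: 3.75
eef_pos: [0.5136, 0.2523, 0.2192]
ee_rot: [[-0.869, 0.495, -0.002], [0.495, 0.869, 0.0], [0.002, -0.001, -1.0]]
wrist_force: [0.4, -1.1, -0.4]
width: 0.999
grip_force: 0.0
```

```bash
python3 - <<'E'
from h import *
m=np.load('w1.npy',allow_pickle=True).item()
im=cv2.imread('pics/w1.png')
# dish bright, low saturation blob near (317,211)
hsv=cv2.cvtColor(im,cv2.COLOR_BGR2HSV)
mask=((hsv[...,1]<60)).astype(np.uint8)
cs,_=cv2.findContours(mask[160:245,270:360],cv2.RETR_EXTERNAL,cv2.CHAIN_APPROX_NONE)
c=max(cs,key=cv2.contourArea)+np.array([270,160]);e=cv2.fitEllipse(c);print(e)
print('dish',onz(m,e[0],.014,True),[onz(m,p,.014,True) for p in [(292,211),(341,211)]])
go((.516,.2515,.20))
m=eyes.camera_model('wrist');im=eyes.get_image('wrist');cv2.imwrite('pics/w2.png',cv2.convertScaleAbs(im[:,:,::-1],alpha=1.5))
np.save('w2.npy',m)
E
```

```text
((319.1771240234375, 209.9781036376953), (75.19017791748047, 105.57373809814453), 49.6085205078125)
dish [ 0.5264 -0.2269  0.014 ] [array([ 0.5115, -0.2556,  0.014 ]), array([ 0.5406, -0.2045,  0.014 ])]
t 3.75 pos [0.5136 0.2523 0.2192] yaw 150.3158069599295 tilt [-0.0023  0.0001] q [ 0.3223  0.4491  1.4275  0.0008  1.2672 -0.7307] F [ 0.3726 -1.1002 -0.4111] w 0.9987745113885436 0.0
tool shift [-0.0025  0.0005  0.0192]
```

View pics/w2.png

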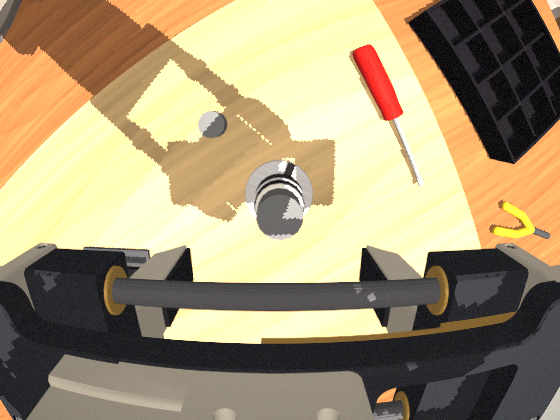

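The cap is at about columns 256–303 with its lower edge at row 238, and its foot is at (280,190). Checking the numbers:

```bash
python3 - <<'E'
from h import *
m=np.load('w2.npy',allow_pickle=True).item()
x=np.array([-.868,.497])
print('cap from lower edge',onz(m,(279.5,238),.1,True)[:2]+x*.02)
print('L/R mean',(onz(m,(256,214),.1,True)+onz(m,(303,214),.1,True))/2)
print('foot',onz(m,(279.5,190),.01,True))
m=np.load('w1.npy',allow_pickle=True).item()
print('dish',onz(m,(317,211),.014,True))
im=cv2.imread('pics/w2.png')[150:260,230:330];cv2.imwrite('pics/w2c.png',cv2.resize(im,None,fx=5,fy=5))
E
```

```text
cap from lower edge [0.5163 0.2538]
L/R mean [0.5152 0.2543 0.1   ]
foot [0.5139 0.2561 0.01  ]
dish [ 0.5262 -0.2298  0.014 ]
```

View pics/w2c.png

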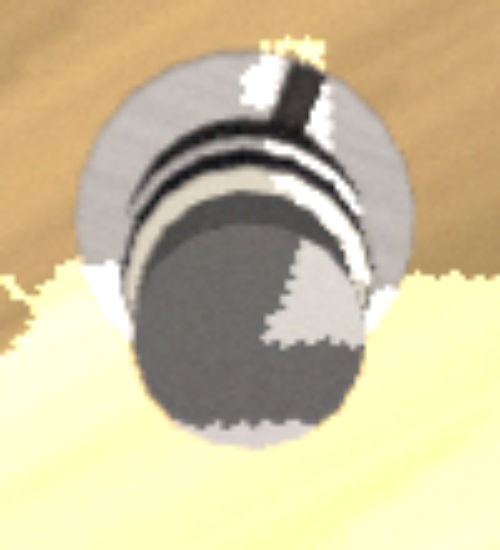

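The cap's top face is centred at wrist pixel (280,217), which puts the cap at about (0.516, 0.253). Descending.

>>> send_rows(xyz=[[-0.002, 0.002, 0.006], [0, 0, 0.012], [0, 0, 0.012], [0, 0, 0.012], [0, 0, 0.012], [0, 0, 0.012], [0, 0, 0.012], [0, 0, 0.012], [0, 0, 0.01], [0, 0, 0.005], [0, 0, 0], [0, 0, 0]], angular=[[0, 0, 0], [0, 0, 0], [0, 0, 0], [0, 0, 0], [0, 0, 0], [0, 0, 0], [0, 0, 0], [0, 0, 0], [0, 0, 0], [0, 0, 0], [0, 0, 0], [0, 0, 0]], gripper=[1, 1, 1, 1, 1, 1, 1, 1, 1, 1, 1, 1])

```text
time_s: 5.0
eef_pos: [0.5176, 0.2499, 0.1159]
ee_rot: [[-0.867, 0.497, 0.001], [0.497, 0.867, 0.0], [-0.0, 0.0, -1.0]]
wrist_force: [0.2, 0.1, -1.2]
width: 1.0
grip_force: 0.0
```

```bash
python3 - <<'E'
from h import *
go((.516,.253,.1025))
E
```

```text
t 5.0 pos [0.5176 0.2499 0.1159] yaw 150.16564112521826 tilt [0.0006 0.0001] q [ 0.3164  0.5579  1.5537 -0.0001  1.0294 -0.7336] F [ 0.2031  0.0728 -1.1687] w 1.0003519099820155 0.0
tool shift [0.003  0.0019 0.0134]
```

>>> send_rows(xyz=[[0.003, 0.002, 0.005], [0, 0, 0.0084], [0, 0, 0], [0, 0, 0], [0, 0, 0], [0, 0, 0], [0, 0, 0], [0, 0, 0], [0, 0, 0], [0, 0, 0], [0, 0, 0], [0, 0, 0]], angular=[[0, 0, 0], [0, 0, 0], [0, 0, 0], [0, 0, 0], [0, 0, 0], [0, 0, 0], [0, 0, 0], [0, 0, 0], [0, 0, 0], [0, 0, 0], [0, 0, 0], [0, 0, 0]], gripper=[1, 1, 1, -1, -1, -1, -1, -1, -1, -1, -1, -1])

```text
time_s: 6.2
eef_pos: [0.5158, 0.253, 0.1023]
ee_rot: [[-0.867, 0.498, 0.0], [0.498, 0.867, -0.0], [-0.0, 0.0, -1.0]]
wrist_force: [0.1, -1.0, 0.2]
width: 0.422
grip_force: 30.0
```

>>> send_rows(xyz=[[0, 0, 0], [0, 0, -0.003], [0, 0, -0.006], [0, 0, -0.008], [0, 0, -0.01], [0, 0, -0.012], [0, 0, -0.012], [0, 0, -0.012], [0, 0, -0.012], [0, 0, -0.012], [0, 0, -0.008], [0, 0, 0]], angular=[[0, 0, 0], [0, 0, 0], [0, 0, 0], [0, 0, 0], [0, 0, 0], [0, 0, 0], [0, 0, 0], [0, 0, 0], [0, 0, 0], [0, 0, 0], [0, 0, 0], [0, 0, 0]], gripper=[-1, -1, -1, -1, -1, -1, -1, -1, -1, -1, -1, -1])

```text
time_s: 7.4
eef_pos: [0.5163, 0.2532, 0.1987]
ee_rot: [[-0.867, 0.498, 0.002], [0.498, 0.867, 0.001], [-0.002, 0.002, -1.0]]
wrist_force: [0.8, -0.3, -0.1]
width: 0.427
grip_force: 30.0
```

```bash
python3 - <<'E'
from h import *
go((.5265,-.229,.15))
m=eyes.camera_model('wrist');im=eyes.get_image('wrist');cv2.imwrite('pics/w3.png',cv2.convertScaleAbs(im[:,:,::-1],alpha=1.5))
np.save('w3.npy',m)
E
```

```text
t 7.4 pos [0.5163 0.2532 0.1987] yaw 150.16210404480216 tilt [0.0023 0.0007] q [ 0.3227  0.4694  1.4536 -0.0001  1.2162 -0.7273] F [ 0.7965 -0.3335 -0.1025] w 0.4274411246576474 29.99988152179867
tool shift [-0.2487 -0.4133  0.0484]
```

View pics/w3.png

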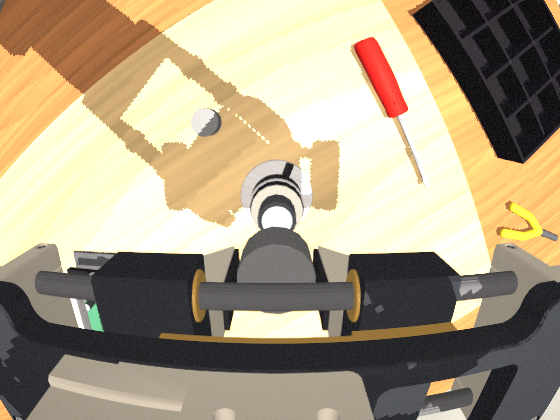

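The cap is held between the fingers at (277,270), and the bare lens shows at (277,217). Moving to the dish.

>>> send_rows(xyz=[[-0.01, -0.017, 0], [-0.02, -0.033, 0], [-0.025, -0.041, 0], [-0.025, -0.041, 0], [-0.025, -0.041, 0], [-0.025, -0.042, 0], [-0.025, -0.042, 0], [-0.025, -0.042, 0], [-0.025, -0.042, 0], [-0.02, -0.034, 0], [-0.016, -0.026, 0], [-0.008, -0.012, 0]], angular=[[0, 0, 0], [0, 0, 0], [0, 0, 0], [0, 0, 0], [0, 0, 0], [0, 0, 0], [0, 0, 0], [0, 0, 0], [0, 0, 0], [0, 0, 0], [0, 0, 0], [0, 0, 0]], gripper=[-1, -1, -1, -1, -1, -1, -1, -1, -1, -1, -1, -1])

```text
time_s: 8.65
eef_pos: [0.5256, -0.2317, 0.1963]
ee_rot: [[-0.866, 0.5, -0.001], [0.5, 0.866, 0.0], [0.001, -0.0, -1.0]]
wrist_force: [-0.5, 0.5, -0.6]
width: 0.424
grip_force: 30.0
```

>>> send_rows(xyz=[[0, 0, 0.01], [0, 0, 0.015], [0, 0, 0.015], [0, 0, 0.015], [0, 0, 0.015], [0, 0, 0.015], [0, 0, 0.01], [0, 0, 0.005], [0, 0, 0], [0, 0, 0], [0, 0, 0], [0, 0, 0]], angular=[[0, 0, 0], [0, 0, 0], [0, 0, 0], [0, 0, 0], [0, 0, 0], [0, 0, 0], [0, 0, 0], [0, 0, 0], [0, 0, 0], [0, 0, 0], [0, 0, 0], [0, 0, 0]], gripper=[-1, -1, -1, -1, -1, -1, -1, -1, -1, -1, -1, -1])

```text
time_s: 9.85
eef_pos: [0.5265, -0.2294, 0.0979]
ee_rot: [[-0.867, 0.498, 0.001], [0.498, 0.867, -0.001], [-0.001, -0.0, -1.0]]
wrist_force: [0.2, 0.2, -0.3]
width: 0.425
grip_force: 30.0
```

```bash
python3 - <<'E'
from h import *
m3=np.load('w3.npy',allow_pickle=True).item()
print('lens',onz(m3,(277,217),.096,True))
go((.5265,-.229,.0355))
for n in('wrist','side','top'):
    m=eyes.camera_model(n);im=eyes.get_image(n);cv2.imwrite(f'pics/{n}4.png',cv2.convertScaleAbs(im[:,:,::-1],alpha=1.5));np.save(n+'4.npy',m)
w=cv2.imread('pics/wrist4.png')[150:350,180:380];s=cv2.imread('pics/side4.png')[130:230,310:410]
cv2.imwrite('pics/c4.png',np.hstack([cv2.resize(w,(400,400)),cv2.resize(s,(400,400))]))
E
```

```text
lens [0.5153 0.2545 0.096 ]
t 9.85 pos [ 0.5265 -0.2294  0.0979] yaw 150.15674298916093 tilt [ 0.001  -0.0007] q [-0.5442  0.5796  1.573  -0.0001  0.9878 -1.5941] F [ 0.1673  0.171  -0.2713] w 0.4246813404837189 29.999866797588766
tool shift [0.0003 0.0003 0.0624]
```

View pics/c4.png

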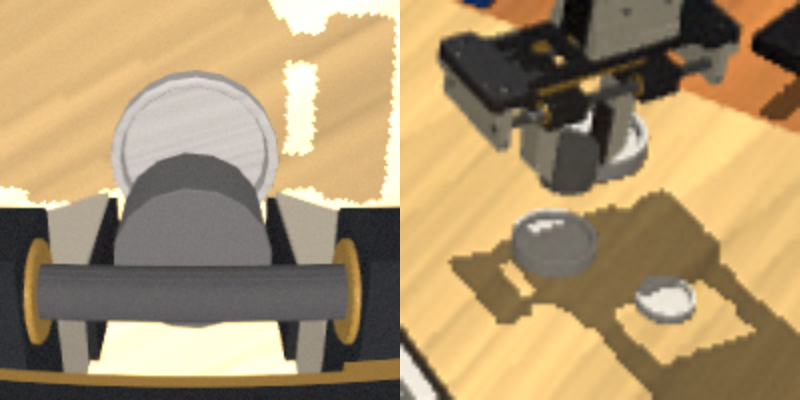

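The dish is centred at about wrist pixel (277,223) with its far edge at row 185, and the cap is aligned with it laterally. Checking the offset along tool x.

```bash
python3 - <<'E'
from h import *
m=np.load('wrist4.npy',allow_pickle=True).item();x=np.array([-.867,.498])
print(onz(m,(277.5,185.5),.014,True)[:2]-x*.031,(onz(m,(235.5,224),.014,True)+onz(m,(318.5,224),.014,True))/2)
print('cap top far/near', onz(m,(276,227.5),.0979-.0023,True)[:2]-x*.02)
ms=np.load('side4.npy',allow_pickle=True).item();print(onz(ms,(310+554/4,130+235/4),.014))
E
```

```text
[ 0.5276 -0.2292] [ 0.5252 -0.2282  0.014 ]
cap top far/near [ 0.521  -0.2267]
[ 0.2909 -0.3975  0.014 ]
```

```bash
python3 - <<'E'
from h import *
m=np.load('wrist4.npy',allow_pickle=True).item();x=np.array([-.867,.498])
print(onz(m,(276,226.5),.0676,True)[:2]-x*.02,onz(m,(276,245),.0956,True)[:2]-x*.02)
ms=np.load('side4.npy',allow_pickle=True).item();print(onz(ms,(310+154/4,130+235/4),.014))
E
```

```text
[ 0.5286 -0.231 ] [ 0.5286 -0.231 ]
[ 0.5285 -0.2298  0.014 ]
```

>>> send_rows(xyz=[[0, 0, 0.008], [0, 0, 0.008], [0, 0, 0.008], [0, 0, 0.008], [0, 0, 0.008], [0, 0, 0.006], [0, 0, 0.004], [0, 0, 0.004], [0, 0, 0.002], [0, 0, 0.002], [0, 0, 0], [0, 0, 0]], angular=[[0, 0, 0], [0, 0, 0], [0, 0, 0], [0, 0, 0], [0, 0, 0], [0, 0, 0], [0, 0, 0], [0, 0, 0], [0, 0, 0], [0, 0, 0], [0, 0, 0], [0, 0, 0]], gripper=[-1, -1, -1, -1, -1, -1, -1, -1, -1, -1, -1, -1])

```text
time_s: 11.2
eef_pos: [0.5264, -0.2293, 0.0395]
ee_rot: [[-0.867, 0.498, 0.0], [0.498, 0.867, -0.0], [-0.0, -0.0, -1.0]]
wrist_force: [-0.1, 0.7, -1.5]
width: 0.427
grip_force: 30.0
```

>>> send_rows(xyz=[[0, 0, 0.001], [0, 0, 0.001], [0, 0, 0.001], [0, 0, 0.0005], [0, 0, 0], [0, 0, 0]], angular=[[0, 0, 0], [0, 0, 0], [0, 0, 0], [0, 0, 0], [0, 0, 0], [0, 0, 0]], gripper=[-1, -1, -1, -1, -1, -1])

```text
time_s: 11.8
eef_pos: [0.5262, -0.2292, 0.0358]
ee_rot: [[-0.867, 0.498, -0.0], [0.498, 0.867, -0.0], [0.0, -0.0, -1.0]]
wrist_force: [-0.4, 0.2, -0.5]
width: 0.422
grip_force: 30.0
```

>>> send_rows(xyz=[[0, 0, 0.0005], [0, 0, 0.0005], [0, 0, 0]], angular=[[0, 0, 0], [0, 0, 0], [0, 0, 0]], gripper=[-1, -1, -1])

```text
time_s: 12.1
eef_pos: [0.5263, -0.2292, 0.0353]
ee_rot: [[-0.867, 0.498, 0.0], [0.498, 0.867, -0.0], [-0.0, -0.0, -1.0]]
wrist_force: [-2.2, 0.4, 4.1]
width: 0.425
grip_force: 30.0
```

Contact at 4 N at the expected height, so I'm releasing the cap.

>>> send_rows(xyz=[[0, 0, 0], [0, 0, 0], [0, 0, 0], [0, 0, 0], [0, 0, 0], [0, 0, 0], [0, 0, -0.005], [0, 0, -0.01], [0, 0, -0.015], [0, 0, -0.02], [0, 0, -0.03], [0, 0, -0.03]], angular=[[0, 0, 0], [0, 0, 0], [0, 0, 0], [0, 0, 0], [0, 0, 0], [0, 0, 0], [0, 0, 0], [0, 0, 0], [0, 0, 0], [0, 0, 0], [0, 0, 0], [0, 0, 0]], gripper=[0, 0.2, 0.4, 0.4, 0.4, 0.4, 0.4, 0.4, 0.4, 0.4, 0.4, 0.4])

```text
time_s: 13.3
eef_pos: [0.5261, -0.2291, 0.1466]
ee_rot: [[-0.867, 0.498, 0.0], [0.498, 0.867, -0.0], [-0.0, -0.0, -1.0]]
wrist_force: [1.1, -0.1, 0.1]
width: 0.701
grip_force: 0.0
```

>>> send_rows(xyz=[[0, 0, -0.03], [0, 0, -0.03], [0, 0, -0.02], [0, 0, -0.005]], angular=[[0, 0, 0], [0, 0, 0], [0, 0, 0], [0, 0, 0]], gripper=[0.4, 0.4, 0.4, 0.4])

```text
time_s: 13.7
eef_pos: [0.5271, -0.2297, 0.2334]
ee_rot: [[-0.867, 0.498, 0.005], [0.498, 0.867, -0.003], [-0.006, -0.0, -1.0]]
wrist_force: [-0.6, -0.5, -0.3]
width: 0.699
grip_force: 0.0
```

```bash
python3 - <<'E'
from h import *
go((.5382,-.003,.22))
for n in('wrist','top','side'):
    m=eyes.camera_model(n);im=eyes.get_image(n);cv2.imwrite(f'pics/{n}5.png',cv2.convertScaleAbs(im[:,:,::-1],alpha=1.5));np.save(n+'5.npy',m)
w=cv2.imread('pics/wrist5.png')[130:270,230:370]
t=cv2.imread('pics/top5.png')[195:285,255:345]
cv2.imwrite('pics/c5.png',np.hstack([cv2.resize(w,(400,400)),cv2.resize(t,(400,400),interpolation=cv2.INTER_CUBIC)]))
E
```

```text
t 13.7 pos [ 0.5271 -0.2297  0.2334] yaw 150.16442589393097 tilt [ 0.0051 -0.0032] q [-0.5441  0.4385  1.4041 -0.0001  1.293  -1.5942] F [-0.6427 -0.5348 -0.286 ] w 0.6993571232704205 0.0
tool shift [0.1033 0.2021 0.0128]
```

View pics/c5.png

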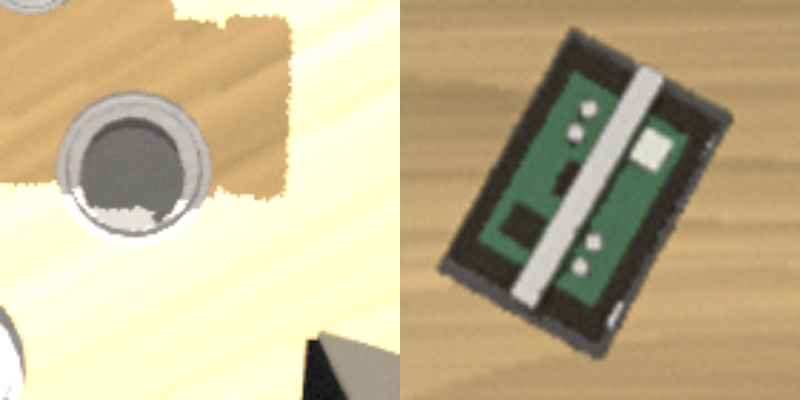

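The cap sits flat, mouth down, inside the dish recess at crop (132,165), and the carrier is undisturbed. Moving over the carrier and measuring the handle by mask.

>>> send_rows(xyz=[[0.006, 0.012, 0], [0.012, 0.023, 0], [0.014, 0.027, 0], [0.014, 0.028, 0], [0.014, 0.028, 0], [0.014, 0.028, 0], [0.013, 0.026, 0], [0.01, 0.018, 0], [0.006, 0.012, 0], [0, 0, 0], [0, 0, 0]], angular=[[0, 0, 0], [0, 0, 0], [0, 0, 0], [0, 0, 0], [0, 0, 0], [0, 0, 0], [0, 0, 0], [0, 0, 0], [0, 0, 0], [0, 0, 0], [0, 0, 0]], gripper=[0.4, 0.4, 0.4, 0.4, 0.4, 0.4, 0.4, 0.4, 0.4, 0.4, 0.4])

```text
time_s: 14.95
eef_pos: [0.5372, -0.0029, 0.2293]
ee_rot: [[-0.868, 0.497, -0.001], [0.497, 0.868, -0.0], [0.001, -0.001, -1.0]]
wrist_force: [0.9, 0.1, 0.2]
width: 0.703
grip_force: 0.0
```

```bash
python3 - <<'E'
from h import *
go((.5382,-.003,.2))
m=eyes.camera_model('wrist');im=eyes.get_image('wrist');cv2.imwrite('pics/w6.png',im[:,:,::-1]);np.save('w6.npy',m)
t=cv2.imread('pics/top5.png');mt=np.load('top5.npy',allow_pickle=True).item()
def bar(im,m,fish,box,thr):
    x0,y0,x1,y1=box;h=cv2.cvtColor(im,cv2.COLOR_BGR2HSV)[y0:y1,x0:x1]
    k=((h[...,1]<45)&(h[...,2]>thr)).astype(np.uint8)
    cs,_=cv2.findContours(k,cv2.RETR_EXTERNAL,cv2.CHAIN_APPROX_NONE)
    for c in sorted(cs,key=cv2.contourArea)[-3:]:
        c=c[:,0]+[x0,y0]
        P=np.array([onz(m,p,.098,fish)[:2] for p in c]).astype(np.float32)
        r=cv2.minAreaRect(P*1000);print(cv2.boundingRect(c.astype(np.int32)),len(c),r)
bar(t,mt,False,(262,200,332,278),120)
bar(cv2.convertScaleAbs(im[:,:,::-1],alpha=1.5),m,True,(190,60,370,330),110)
E
```

```text
t 14.95 pos [ 0.5372 -0.0029  0.2293] yaw 150.1888641522137 tilt [-0.0008 -0.0004] q [-0.1477  0.3766  1.5132 -0.0005  1.2526 -1.1981] F [0.87   0.146  0.2151] w 0.7028434097592858 0.0
tool shift [-0.0009  0.0004  0.0293]
(295, 217, 5, 5) 11 ((577.1201171875, -4.020999908447266), (7.72599983215332, 7.7425713539123535), 25.373842239379883)
(307, 224, 10, 10) 23 ((555.9036254882812, -33.341209411621094), (16.052104949951172, 18.576555252075195), 54.88088607788086)
(280, 209, 34, 55) 113 ((539.6876831054688, -1.7829170227050781), (14.875385284423828, 128.90338134765625), 59.46603775024414)
(317, 199, 53, 57) 177 ((579.069580078125, 40.42622756958008), (62.70376205444336, 32.54407501220703), 85.92173767089844)
(194, 134, 142, 149) 720 ((546.5571899414062, -29.680740356445312), (117.81764221191406, 145.5032501220703), 83.14686584472656)
(257, 60, 113, 138) 616 ((493.60546875, 61.033851623535156), (95.1368179321289, 117.9706802368164), 63.42993927001953)
```

```bash
python3 - <<'E'
from h import *
im=cv2.imread('pics/w6.png');m=np.load('w6.npy',allow_pickle=True).item()
h=cv2.cvtColor(im,cv2.COLOR_BGR2HSV)
R=np.array([[-.868,.497],[.497,.868]]).T
for r in range(130,290,10):
    k=((h[r,:,1]<60)&(h[r,:,2]>75)).astype(int);e=np.flatnonzero(np.diff(np.r_[0,k,0]))
    runs=[(a,b) for a,b in zip(e[::2],e[1::2]) if b-a>6 and 180<a<380]
    print(r,[(a,b,(onz(m,((a+b-1)/2,r),.098,True)[:2]).round(4),round(1000*float(np.linalg.norm(onz(m,(a,r),.098,True)-onz(m,(b,r),.098,True))),1)) for a,b in runs])
E
```

```text
130 [(np.int64(288), np.int64(321), array([0.4891, 0.0509]), 27.5)]
140 [(np.int64(273), np.int64(289), array([0.4869, 0.0297]), 13.3)]
150 [(np.int64(272), np.int64(290), array([0.4942, 0.0256]), 15.0)]
160 [(np.int64(258), np.int64(265), array([0.4934, 0.0072]), 5.9), (np.int64(272), np.int64(289), array([0.5013, 0.0211]), 14.2)]
170 [(np.int64(272), np.int64(288), array([0.5085, 0.0165]), 13.5)]
180 [(np.int64(258), np.int64(265), array([ 0.5081, -0.0013]), 5.9), (np.int64(272), np.int64(289), array([0.5161, 0.0126]), 14.4)]
190 [(np.int64(272), np.int64(288), array([0.5234, 0.008 ]), 13.6)]
200 [(np.int64(271), np.int64(288), array([0.5309, 0.0033]), 14.6)]
210 [(np.int64(271), np.int64(288), array([ 0.5386, -0.0011]), 14.7)]
220 [(np.int64(251), np.int64(267), array([ 0.5376, -0.0211]), 14.0), (np.int64(271), np.int64(287), array([ 0.5462, -0.006 ]), 14.0), (np.int64(291), np.int64(301), array([0.5536, 0.0069]), 8.8)]
230 [(np.int64(251), np.int64(268), array([ 0.5457, -0.0255]), 15.0), (np.int64(271), np.int64(287), array([ 0.5543, -0.0105]), 14.1), (np.int64(292), np.int64(299), array([0.5615, 0.0021]), 6.2)]
240 [(np.int64(270), np.int64(287), array([ 0.5622, -0.0155]), 15.1)]
250 [(np.int64(195), np.int64(210), array([ 0.5366, -0.0811]), 14.3), (np.int64(271), np.int64(287), array([ 0.5708, -0.0199]), 14.4), (np.int64(343), np.int64(358), array([0.6039, 0.0368]), 14.3)]
260 [(np.int64(270), np.int64(285), array([ 0.5787, -0.026 ]), 13.7), (np.int64(347), np.int64(378), array([0.6191, 0.0425]), 30.5)]
270 [(np.int64(270), np.int64(285), array([ 0.5875, -0.031 ]), 13.8), (np.int64(352), np.int64(386), array([0.6321, 0.0437]), 34.3)]
280 [(np.int64(357), np.int64(384), array([0.6429, 0.0408]), 27.8)]
```

The wrist and top masks agree: the bar is centred at (0.5395, -0.0017), the long axis is at about 149.2°, and the width is 14 mm. Descending.

>>> send_rows(xyz=[[-0.001, 0.002, 0.008], [0, 0, 0.014], [0, 0, 0.016], [0, 0, 0.016], [0, 0, 0.016], [0, 0, 0.016], [0, 0, 0.014], [0, 0, 0.01], [0, 0, 0.005], [0, 0, 0], [0, 0, 0]], angular=[[0, 0, 0.017], [0, 0, 0], [0, 0, 0], [0, 0, 0], [0, 0, 0], [0, 0, 0], [0, 0, 0], [0, 0, 0], [0, 0, 0], [0, 0, 0], [0, 0, 0]], gripper=[0.4, 0.4, 0.4, 0.4, 0.4, 0.4, 0.4, 0.4, 0.4, 0.4, 0.4])

```text
time_s: 16.1
eef_pos: [0.5396, -0.0017, 0.1152]
ee_rot: [[-0.859, 0.513, 0.001], [0.513, 0.859, -0.0], [-0.001, 0.0, -1.0]]
wrist_force: [0.2, 0.3, 0.7]
width: 0.698
grip_force: 0.0
```

```bash
python3 - <<'E'
from h import *
go((.5395,-.0017,.088))
E
```

```text
t 16.1 pos [ 0.5396 -0.0017  0.1152] yaw 149.1646964943989 tilt [ 0.0008 -0.0002] q [-0.1451  0.5039  1.6571 -0.0001  0.9797 -1.1777] F [0.1529 0.3086 0.6965] w 0.6977161953603692 0.0
tool shift [ 0.0001 -0.0001  0.0272]
```

>>> send_rows(xyz=[[0, 0, 0.008], [0, 0, 0.01], [0, 0, 0.007], [0, 0, 0.002], [0, 0, 0], [0, 0, 0], [0, 0, 0], [0, 0, 0], [0, 0, 0], [0, 0, 0], [0, 0, 0], [0, 0, 0]], angular=[[0, 0, 0], [0, 0, 0], [0, 0, 0], [0, 0, 0], [0, 0, 0], [0, 0, 0], [0, 0, 0], [0, 0, 0], [0, 0, 0], [0, 0, 0], [0, 0, 0], [0, 0, 0]], gripper=[0.4, 0.4, 0.4, 0.4, 0.4, 0.0, -0.3, -0.5, -0.6, -0.8, -1, -1])

```text
time_s: 17.3
eef_pos: [0.5393, -0.0014, 0.0879]
ee_rot: [[-0.859, 0.512, 0.0], [0.512, 0.859, 0.0], [-0.0, 0.0, -1.0]]
wrist_force: [0.0, -0.9, -2.9]
width: 0.153
grip_force: 30.0
```

>>> send_rows(xyz=[[0, 0, 0], [0, 0, 0], [0, 0, 0], [0, 0, 0]], angular=[[0, 0, 0], [0, 0, 0], [0, 0, 0], [0, 0, 0]], gripper=[-1, -1, -1, -1])

```text
time_s: 17.7
eef_pos: [0.5393, -0.0014, 0.0878]
ee_rot: [[-0.859, 0.512, 0.0], [0.512, 0.859, 0.0], [-0.0, 0.0, -1.0]]
wrist_force: [1.0, 0.8, -1.0]
width: 0.149
grip_force: 30.0
```

>>> send_rows(xyz=[[0, 0, -0.002], [0, 0, -0.005], [0, 0, -0.01], [0, 0, -0.014], [0, 0, -0.016], [0, 0, -0.018], [0, 0, -0.018], [0, 0, -0.018], [0, 0, -0.016], [0, 0, -0.011], [0, 0, -0.005], [0, 0, 0]], angular=[[0, 0, 0], [0, 0, 0], [0, 0, 0], [0, 0, 0], [0, 0, 0], [0, 0, 0], [0, 0, 0], [0, 0, 0], [0, 0, 0], [0, 0, 0], [0, 0, 0], [0, 0, 0]], gripper=[-1, -1, -1, -1, -1, -1, -1, -1, -1, -1, -1, -1])

```text
time_s: 18.9
eef_pos: [0.5394, -0.0015, 0.2214]
ee_rot: [[-0.859, 0.512, 0.001], [0.512, 0.859, -0.0], [-0.001, 0.0, -1.0]]
wrist_force: [0.9, -0.7, -2.2]
width: 0.152
grip_force: 30.0
```

```bash
python3 - <<'E'
from h import *
go((.5157,.2535,.2138))
# lens from top and side images: ring ellipse, bare now
for n in('top','side'):
    m=eyes.camera_model(n);im=eyes.get_image(n);cv2.imwrite(f'pics/{n}7.png',im[:,:,::-1])
a=cv2.imread('pics/top7.png')[230:270,165:215];b=cv2.imread('pics/side7.png')[275:335,225:275]
w=cv2.convertScaleAbs(cv2.imread('pics/w3.png')[150:240,230:325],alpha=.8)
f=lambda i:cv2.resize(i,(266,266*i.shape[0]//i.shape[1]),interpolation=cv2.INTER_CUBIC)
c=np.zeros((330,798,3),np.uint8)
for i,x in enumerate((a,b,w)):
    x=f(x);c[:x.shape[0],266*i:266*i+266]=x
cv2.imwrite('pics/c7.png',cv2.convertScaleAbs(c,alpha=1.3))
E
```

```text
t 18.9 pos [ 0.5394 -0.0015  0.2214] yaw 149.18822759498386 tilt [ 0.0011 -0.0003] q [-0.1448  0.3863  1.5212 -0.0001  1.233  -1.1778] F [ 0.946  -0.7215 -2.1562] w 0.1515444801424564 29.989332854747772
tool shift [0.151  0.2069 0.0075]
```

View pics/c7.png

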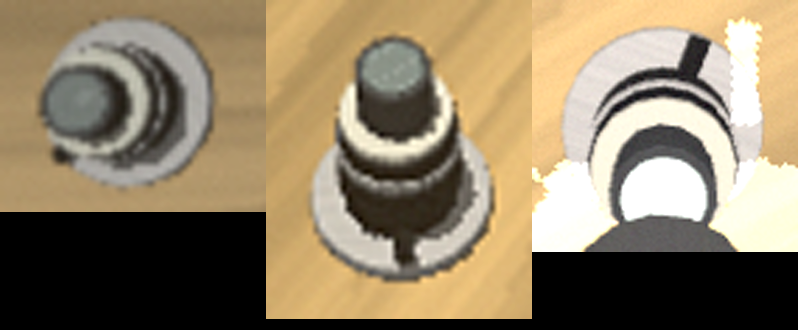

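The bare lens top is at top pixel (179.5,249.2), side pixel (249.2,287.6) and earlier wrist pixel (277,219).

```bash
python3 - <<'E'
from h import *
mt=eyes.camera_model('top');ms=eyes.camera_model('side');m3=np.load('w3.npy',allow_pickle=True).item()
h=.5/1
print(onz(mt,(179.1,248.9),.096),onz(ms,(248.9,287.2),.096),[onz(m3,(277.1,r),.096,True) for r in (218,220)])
# ring light & foot from top: ring centre crop(98,98) z.068 ; foot (129,101) z .010
print(onz(mt,(165+98/5.32,230+98/5.32),.068),onz(mt,(165+129/5.32,230+101/5.32),.01))
E
```

```text
[0.5176 0.2525 0.096 ] [0.5174 0.2514 0.096 ] [array([0.5161, 0.2541, 0.096 ]), array([0.5175, 0.2533, 0.096 ])]
[0.5185 0.2501 0.068 ] [0.517  0.2504 0.01  ]
```

>>> send_rows(xyz=[[0.004, 0.006, 0], [0.009, 0.012, 0], [0.013, 0.018, 0], [0.016, 0.022, 0], [0.018, 0.024, 0], [0.018, 0.024, 0], [0.018, 0.024, 0], [0.017, 0.024, 0], [0.014, 0.02, 0], [0.011, 0.015, 0], [0.007, 0.01, 0], [0.004, 0.006, 0]], angular=[[0, 0, 0], [0, 0, 0], [0, 0, 0], [0, 0, 0], [0, 0, 0], [0, 0, 0], [0, 0, 0], [0, 0, 0], [0, 0, 0], [0, 0, 0], [0, 0, 0], [0, 0, 0]], gripper=[-1, -1, -1, -1, -1, -1, -1, -1, -1, -1, -1, -1])

```text
time_s: 20.2
eef_pos: [0.5156, 0.2524, 0.2204]
ee_rot: [[-0.86, 0.511, -0.001], [0.511, 0.86, -0.0], [0.001, -0.001, -1.0]]
wrist_force: [-0.3, -0.5, -2.6]
width: 0.151
grip_force: 30.0
```

>>> send_rows(xyz=[[0, 0, 0], [0, 0, 0], [0, 0, 0], [0, 0, 0]], angular=[[0, 0, 0], [0, 0, 0], [0, 0, 0], [0, 0, 0]], gripper=[-1, -1, -1, -1])

```text
time_s: 20.6
eef_pos: [0.5165, 0.2502, 0.2208]
ee_rot: [[-0.858, 0.513, 0.0], [0.513, 0.858, -0.0], [-0.0, -0.0, -1.0]]
wrist_force: [0.5, 0.2, -3.3]
width: 0.15
grip_force: 30.0
```

>>> send_rows(xyz=[[0.0006, 0.002, 0.001], [0, 0, 0.003], [0, 0, 0.002], [0, 0, 0.001], [0, 0, 0], [0, 0, 0], [0, 0, 0], [0, 0, 0], [0, 0, 0], [0, 0, 0]], angular=[[0, 0, 0], [0, 0, 0], [0, 0, 0], [0, 0, 0], [0, 0, 0], [0, 0, 0], [0, 0, 0], [0, 0, 0], [0, 0, 0], [0, 0, 0]], gripper=[-1, -1, -1, -1, -1, -1, -1, -1, -1, -1])

```text
time_s: 21.6
eef_pos: [0.5168, 0.253, 0.2138]
ee_rot: [[-0.859, 0.512, 0.0], [0.512, 0.859, -0.0], [-0.0, -0.0, -1.0]]
wrist_force: [-0.2, -0.5, -2.4]
width: 0.153
grip_force: 30.0
```

```bash
python3 - <<'E'
from h import *
go((.517,.2523,.2138))
s=monitor.get_state();R=np.array(s['ee_rot']);print(s['moment'],np.abs(s['joint_velocities']).max())
# level check: project expected carrier frame corners (underside / frame top) into side view, compare with dark mask outline
m=eyes.camera_model('side');im=eyes.get_image('side');cv2.imwrite('pics/side8.png',im[:,:,::-1])
K,V=m['intrinsics'],m['view']
def pj(p):
    c=V[:3,:3]@p+V[:3,3];return np.array([K[0,0]*c[0]/-c[2]+K[0,2],K[1,1]*-c[1]/-c[2]+K[1,2]])
o=s['eef_pos']+R@np.array([0,0,.0578])
C=[pj(o+R@np.array([x,y,0])) for x in(-.065,.065) for y in(-.045,.045)];print(np.array(C))
g=cv2.cvtColor(im,cv2.COLOR_RGB2HSV)
# lower silhouette: for columns, lowest dark pixel run of frame
ks=np.array(C).astype(int)
for c in np.linspace(ks[:,0].min()+4,ks[:,0].max()-4,12).astype(int):
    col=g[:,c];dark=np.flatnonzero((col[:,2]<45)&(np.arange(420)>ks[:,1].min()-25)&(np.arange(420)<ks[:,1].max()+8))
    h=cv2.convexHull(np.float32(C))[:,0]
    ys=[a[1]+(b[1]-a[1])*(c-a[0])/(b[0]-a[0]) for a,b in zip(h,np.roll(h,-1,0)) if min(a[0],b[0])<=c<=max(a[0],b[0])]
    print(c,'pred',round(float(max(ys)),1),'seen',dark.max() if len(dark) else None)
E
```

```text
t 21.6 pos [0.5168 0.253  0.2138] yaw 149.18896538442374 tilt [ 0.0001 -0.0001] q [ 0.3221  0.4581  1.4283 -0.0001  1.2552 -0.7109] F [-0.1622 -0.4879 -2.3547] w 0.1530468683863331 29.989356994628906
tool shift [-0.0005 -0.0005 -0.    ]
[ 0.0526 -0.148   0.0334] 0.0016454007305551418
[[255.9057 240.5596]
 [215.06   254.1464]
 [282.0454 286.9551]
 [237.9603 303.5401]]
219 pred 262.6 seen 260
224 pred 273.4 seen 271
229 pred 284.2 seen 282
235 pred 297.2 seen 295
240 pred 302.8 seen 310
245 pred 300.9 seen 308
251 pred 298.6 seen 308
256 pred 296.8 seen 310
261 pred 294.9 seen 308
267 pred 292.6 seen 291
272 pred 290.7 seen 289
278 pred 288.5 seen 287
```

The visible frame edges match the level, centred prediction to within about 2 px, and the arm is still. Handing in.

```bash
python3 -c "
from bench import ctrl;print(ctrl.hand_in())"
```

```text
the job is handed in; nothing more can be done
None
```

The job is handed in at about 22 s: the cap is flat, mouth down, in the 62 mm dish, and the carrier is held steady and level over the lens, about 60 mm above it by the arm's pose and centred to within a few millimetres by the cameras.

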